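# Close the heating bath with its set of cover rings

### The arm

A 6-joint arm with a two-finger parallel gripper is mounted at the origin on the work surface. World frame = base frame: x ahead of the robot, y to its left, z up, the work surface at z = 0. Lengths are in m, angles in rad, forces in N, time in s.
With the tool pointing down it reaches from about 0.25 to 0.8 m from the base axis. Payload 3.9 kg.
Tool frame: the origin (TCP) lies at the very end of the fingers, on their centre line; the grasp point (between the pads) lies robot.grip_point_offset behind it (robot.grip_point_offset is the distance from the TCP to the grasp point, in m); z points along the fingers, y is the line along which they close (so a half turn about z gives the same grasp; the last joint's range is limited). The gripper opens to 85 mm and grips with 20 to 120 N. Pads are 22 mm wide; open, the fingers measure 114 mm over their backs; the gripper's body (76 mm by 85 mm) begins 54 mm behind the grasp point. The pads swing forward as they close: fully open they stand 13 mm farther back than shut.
Start: joints at [1.114, 0.26, -0.138, 1.173, 0, 1.571], TCP at [0.232, 0.471, 0.231] pointing down, gripper open.
Joint ranges: [-2.78, 2.78], [-0.83, 1.72], [-1.28, 1.37], [-1.9, 2.12], [-1.57, 1.48], [-3.14, 3.14]. Speed limits (rad/s): [2.57, 2.57, 3.14, 3.14, 3.14, 3.14].

### API

Orientations are given as a unit quaternion [w, x, y, z].
In Python, from station import sensors, vision, order, robot gives the robot as it stands. The module is installed in compiled form; this text tells all that it offers.
- The arm moves only by the tool carry_out, never from a script. Its argument "deltas" is one flat list of numbers, 6 for each row, row after row: the shift along the tool's x, y, z as a fraction of full scale, then the turn, a rotation vector about the tool's x, y, z as a fraction of full scale. In form: [x, y, z, rx, ry, rz, x, y, z, rx, ry, rz, ...]. A call has 1 to 20 rows; each row shifts and turns the commanded pose from where the row before left it, along the tool's axes as they then stand; what a row does not reach is not made up. Full scale, the value 1, is 0.025 m for a shift and 0.15 rad for a turn. A row lasts 1/10 s, in which the tool goes at most 50 mm and 8.59 degrees, less where a joint would pass 70% of its speed; a pose out of reach is approached as far as the arm can. A call with a number of a shift or a turn outside -1 to 1 is refused whole. A call with a gripper value outside its range is refused whole. "grip" is the closure, from 0 (fully open) to 1 (shut), set as the call begins (left out, the last holds). The fingers move at their own pace and stop on an object; "newtons" is the grip in N (left out, the last holds). Time passes only in rows, so rows that do not move let the fingers close. It gives the time, the measured TCP pose, the force, the opening and the grip force at its end, in the units of the state.
- sensors.get_state(): the state, without advancing time (a new reading comes with each control period).
- vision.get_image(name): name is "scene" or "top"; returns the picture (420x560x3 uint8, red, green, blue); there is no depth.
- vision.get_calibration(name): a dict with "fx", "fy", "cx", "cy" (pixels), "eye" and "attitude" of the camera in the world. Camera axes: x right, y down, z forward; pixel columns grow to the right and rows downward; lengths in m; the calibration is good to about 2 mm. A picture is of the moment at which its call begins. get_calibration takes no time and is no camera call.
- order.close_job(): hands the job in; it is judged then, once.
Trained networks look in the newest picture that a camera, given by its name, has taken for a name from the list of things; names that differ only in an ending like _2 or _b are one class to them, and where a whole thing is asked for, a point or a joint stands for the part that bears it (a point fixed in the world has none). Each returns a list of dicts, best first, with "score" (0 to 1); they miss things now and then, are a little off and sometimes report something else, mostly with a low value. They report only what shows in the picture. A call takes as long as a camera call. They do not tell look-alikes from the thing itself.
- vision.trace(camera, query): "pixels" (420x560 bool, what is visible of it) and "extent" ([left, top, right, bottom] in pixels, round what is visible of it).
The state is a dict: "time": time; "joint_pos": joint angles; "joint_velocities": joint speeds; "effort": joint torques, N m; "position": TCP position; "tool_rot": TCP orientation; "ft_force": force on the tool from outside, world axes, zero at the start; "torque": the same for the moment, N m; "opening": opening from 0.0 (shut) to 1.0 (fully open); "gripper_force": force on a finger pad.
Only numpy, scipy, OpenCV 4.12 (cv2) and the standard library are available. Lean on these libraries where they do the work, as an engineer would, in place of code of your own. Each camera call takes 0.05 s, during which the arm holds its last target. There are 200 camera calls.

### The job

Work is over for the day: close the empty heating bath with its set of covers. Lay the large ring on the bath's rim, then the medium ring in the large one, then the small ring in that, and last the lid with the black knob, each lying level with its collar down in the hole beneath. Leave the flask and the beaker where they stand.

Things in the scene. Friction and masses are not known exactly. Their poses are not given: they have to be found in the camera images.
- bath_mouth (a point): Bath, fixed: white housing 180 mm square, 54 mm tall, low sloping panel on one side (to 115 mm from the axis); on it an empty round steel pot, level flat rim 168 mm across, 130 mm above the bench; wire grips on its sides to 97 mm from the axis. Mouth 144 mm wide. Site: centre of the mouth at the height of the rim's top, z up. The large ring's collar goes in the mouth, its flange on the rim.
- large_ring_center (a point): Round steel cover ring lying right way up: flange 164 mm outer diameter, 8 mm thick; below it a collar 137 mm in diameter, 8 mm deep, on which it stands (flange 8 to 16 mm above the bench). Through hole 108 mm wide; the 28 mm band between hole and edge can be pinched. About 190 g. Site: on its axis half-way up (flange underside), z up. Largest ring.
- medium_ring_center (a point): Round steel cover ring lying right way up: flange 124 mm outer diameter, 8 mm thick; below it a collar 101 mm in diameter, 8 mm deep, on which it stands (flange 8 to 16 mm above the bench). Through hole 48 mm wide; the 38 mm band between hole and edge can be pinched. About 140 g. Site: on its axis half-way up (flange underside), z up. Its collar fits the large ring's hole, flange on top.
- small_ring_center (a point): Round steel cover ring lying right way up: flange 62 mm outer diameter, 8 mm thick; below it a collar 41 mm in diameter, 8 mm deep, on which it stands (flange 8 to 16 mm above the bench). Through hole 26 mm wide; grasp it across its 62 mm edge. About 50 g. Site: on its axis half-way up (flange underside), z up. Its collar fits the medium ring's hole, flange on top.
- lid_knob (a point): Lid: steel disc 40 mm in diameter, 5 mm thick, with an upright black knob 23 mm in diameter, 17 to 43 mm above the lid's foot (straight from 21 to 39); under the disc a collar 20 mm in diameter, 8 mm deep, on which it stands and which fits the small ring's 26 mm hole. About 60 g. Site: centre of the knob, 30 mm above the foot, 22 mm above the disc's underside, z up.
- flask_center (a point): Bystander: an amber round-bottomed glass flask standing in a cork ring, 86 mm across and 135 mm tall. Site half-way up.
- beaker_center (a point): Bystander: a clear glass beaker, 72 mm across and 86 mm tall. Site half-way up.
Things that resemble listed ones, but are neither listed nor needed, are in the scene too. What is shaped like the part that bears large_ring_center but blue or yellow is not meant.

How it is judged:
On the way, in this order (a step that is already met when the one before it is completed fails the run):
1. the large ring lies level on the rim of the bath (horizontal distance between large_ring_center and bath_mouth below 0.007 m and z of large_ring_center in the frame of bath_mouth between -0.003 and 0.003 m and angle between large_ring_center's own z axis and vertical below 0.06 rad), for 0.2 s.
2. then the medium ring lies level on the large ring (all of step 1 and horizontal distance between medium_ring_center and large_ring_center below 0.007 m and z of medium_ring_center in the frame of bath_mouth between 0.005 and 0.011 m and angle between medium_ring_center's own z axis and vertical below 0.06 rad), for 0.2 s.
3. then the small ring lies level on the medium ring (all of step 2 and horizontal distance between small_ring_center and medium_ring_center below 0.007 m and z of small_ring_center in the frame of bath_mouth between 0.013 and 0.019 m and angle between small_ring_center's own z axis and vertical below 0.06 rad), for 0.2 s.
4. then the lid closes the hole of the small ring (all of step 3 and horizontal distance between lid_knob and small_ring_center below 0.007 m and z of lid_knob in the frame of bath_mouth between 0.043 and 0.049 m and angle between lid_knob's own z axis and vertical below 0.06 rad), for 0.2 s.
At the end, for the whole second after the job is handed in: Large ring, medium ring, small ring and lid are nested on the bath in that order, each within 7 mm of the axis of the one beneath it, fully seated (heights within 3 mm), level within about 3 degrees, released and at rest (all of step 4 and linear speed of each of large_ring, medium_ring, small_ring, lid below 0.02 m/s); the robot touches nothing.
It fails at once if the flask is pushed more than 20 mm or tipped (distance of flask_center from where it was at the start of the episode above 0.02 m or angle between flask_center's own z axis and vertical above 0.35 rad).
It fails at once if the beaker is pushed more than 20 mm or tipped (distance of beaker_center from where it was at the start of the episode above 0.02 m or angle between beaker_center's own z axis and vertical above 0.35 rad).
It also fails if it takes over 115 s, if anything falls off the work surface, if the arm or the gripper's body presses on something with over 40 N, if the wrist force passes 120 N, or if a joint passes its speed limit or range.

## Working session

There is one attempt and no reset: what is moved stays moved. The work goes in short steps, Python scripts to look and compute and a tool call to move; the robot and the scene stay as the last step left them, time stands still between calls to the robot, and variables do not carry over. Pictures are saved under pics/ and viewed, at most 14 in all, crops included, and the job is handed in when it is done.

Besides the shell and the picture viewer there is one more tool, called after ">>>" as a command line: name --argument value ..., lists and objects as JSON in quotes. carry_out: Moves the arm, as the interface text tells. Its arguments: {"type":"object","properties":{"deltas":{"type":"array"},"grip":{"type":"number"},"newtons":{"type":"number"}},"required":["deltas"]}

```bash
mkdir -p pics; python3 - <<'E'
from station import sensors, vision, order, robot
import cv2
for n in("scene","top"):
    cv2.imwrite(f"pics/{n}0.png",vision.get_image(n)[:,:,::-1])
    print(n,vision.get_calibration(n))
print(robot.grip_point_offset, sensors.get_state())
for n in("top","scene"):
  for q in("bath_mouth","large_ring_center","medium_ring_center","small_ring_center","lid_knob","flask_center","beaker_center"):
    try: print(n,q,[(round(d["score"],2),[int(v) for v in d["extent"]]) for d in vision.trace(n,q)])
    except Exception as e: print(q,e)
E
```

```text
scene {'fx': 495.56363639757313, 'fy': 495.56363639757313, 'cx': 273.2270770806215, 'cy': 205.60395602382914, 'eye': array([ 1.30173431, -0.28434815,  1.19348753]), 'attitude': array([-0.27602684,  0.82627923,  0.4654889 , -0.15617905])}
top {'fx': 442.4010369762971, 'fy': 442.4010369762971, 'cx': 280.0462421862207, 'cy': 206.67423233263145, 'eye': array([0.54118895, 0.12347696, 1.29598893]), 'attitude': array([ 0.01702629, -0.696496  ,  0.71688576, -0.02604297])}
0.0187 {'time': 0.1, 'joint_pos': array([ 1.11399123e+00,  2.60608268e-01, -1.39251143e-01,  1.17271876e+00,
        8.59793581e-07,  1.57076626e+00]), 'joint_velocities': array([ 1.70110047e-05, -3.07055816e-03,  2.53367225e-03, -1.16312349e-03,
        9.39413131e-04,  2.48160509e-03]), 'effort': array([ 1.19282984e-03, -4.06509912e+01,  2.54527187e+01,  1.01316333e-02,
        2.67286140e-05, -1.54920821e-05]), 'position': array([0.2312921 , 0.47060783, 0.23054924]), 'tool_rot': array([-2.02155740e-04,  2.26407115e-01,  9.74032353e-01, -8.67682733e-04]), 'ft_force': array([0.8399376 , 0.31081604, 0.26925193]), 'torque': 
[... 197 characters left out ...]
), (0.79, [140, 139, 199, 196])]
top medium_ring_center [(0.82, [295, 173, 335, 211]), (0.34, [170, 223, 224, 278])]
top small_ring_center [(0.57, [276, 259, 294, 280])]
top lid_knob [(0.66, [351, 266, 364, 276])]
top flask_center [(0.57, [238, 134, 265, 165])]
top beaker_center [(0.92, [241, 133, 264, 164])]
scene bath_mouth [(0.72, [50, 222, 139, 317])]
scene large_ring_center [(0.88, [353, 196, 409, 240]), (0.84, [291, 156, 340, 194]), (0.8, [352, 125, 401, 162])]
scene medium_ring_center [(0.69, [221, 243, 263, 281])]
scene small_ring_center [(0.65, [224, 185, 243, 202])]
scene lid_knob []
scene flask_center [(0.66, [186, 298, 219, 341])]
scene beaker_center [(0.6, [309, 242, 335, 275])]
```

View pics/top0.png

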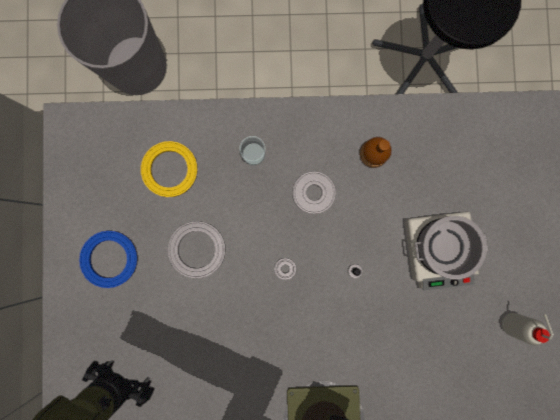

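View pics/scene0.png

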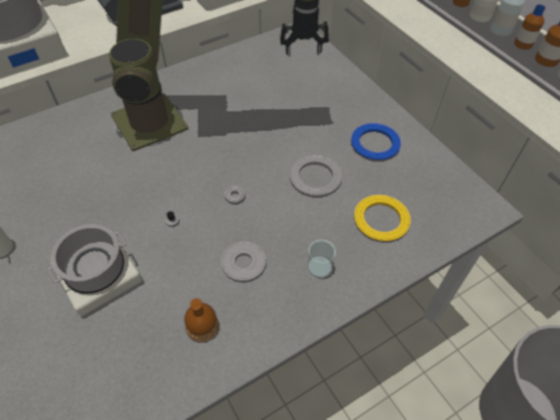

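The top view shows the steel large ring at (197,249), medium at (314,192), small at (285,269), lid at (356,271), bath at (447,246), flask at (377,152) and beaker at (252,150). There are three large-ring candidates: blue (108,259), yellow (169,168) and bare steel (197,249). I take the steel one, because blue and yellow are excluded. Next I'll fit known circles to the edges in both cameras and confirm with a crop.

```bash
cat > h.py <<'E'
from station import sensors, vision, order, robot
import cv2, numpy as np
from scipy.spatial.transform import Rotation as Ro
C={n:vision.get_calibration(n) for n in("scene","top")}
def proj(n,P):
    c=C[n]; q=c["attitude"]; R=Ro.from_quat([q[1],q[2],q[3],q[0]])
    p=R.inv().apply(np.atleast_2d(P)-c["eye"])
    return np.c_[c["fx"]*p[:,0]/p[:,2]+c["cx"],c["fy"]*p[:,1]/p[:,2]+c["cy"]]
def back(n,u,v,z):
    c=C[n]; q=c["attitude"]; R=Ro.from_quat([q[1],q[2],q[3],q[0]])
    d=R.apply([(u-c["cx"])/c["fx"],(v-c["cy"])/c["fy"],1]); return c["eye"]+d*(z-c["eye"][2])/d[2]
def pics(k=3): return {n:np.mean([vision.get_image(n).astype(np.float32) for _ in range(k)],0) for n in C}
def grad(im):
    g=cv2.GaussianBlur(im.mean(2).astype(np.float32),(0,0),0.8)
    return np.hypot(cv2.Sobel(g,-1,1,0),cv2.Sobel(g,-1,0,1))
T=np.linspace(0,2*np.pi,120,endpoint=False); U=np.c_[np.cos(T),np.sin(T),0*T]
def fit(G,cams,circ,x0,span=.02):
    """circ: [(radius,z)]; grid search on mean edge strength along the circles"""
    best=None
    for step,sp in((.002,span),(.0005,.003)):
        c0=np.array(x0 if best is None else best[1]); best=None
        for dx in np.arange(-sp,sp+1e-9,step):
            for dy in np.arange(-sp,sp+1e-9,step):
                s=0
                for n in cams:
                    for r,z in circ:
                        p=proj(n,U*r+[c0[0]+dx,c0[1]+dy,z]).astype(np.float32)
                        s+=cv2.remap(G[n],p[None,:,0],p[None,:,1],cv2.INTER_LINEAR).mean()
                if best is None or s>best[0]: best=(s,(c0[0]+dx,c0[1]+dy))
    return np.round(best[1],4),round(best[0],1)
OBJ=dict(bath=([(.084,.13),(.072,.13)],(447,246)),large=([(.082,.016),(.054,.016)],(197,249)),medium=([(.062,.016),(.024,.016)],(314,192)),
 small=([(.031,.016),(.013,.016)],(285,269)),lid=([(.020,.013),(.0115,.041)],(356,271)))
E
python3 - <<'E'
from h import *
I=pics(); G={n:grad(I[n]) for n in I}
for k,(circ,px) in OBJ.items():
    x0=back("top",*px,circ[0][1])[:2]
    print(k,fit(G,["top"],circ,x0),fit(G,["scene"],circ,x0),fit(G,["top","scene"],circ,x0))
for k,px in(("flask",(377,152)),("beaker",(252,150))): print(k,back("top",*px,.08))
t=I["top"][:,:,::-1]
a=cv2.resize(t[130:300,120:330],None,fx=2.4,fy=2.4,interpolation=3);b=cv2.resize(t[190:300,340:500],None,fx=1.7,fy=1.7)
o=np.zeros((600,510,3));o[:408,:504]=a[:,:504];o[410:597,:272]=b;cv2.imwrite("pics/c1.png",o)
E
```

```text
bath (array([ 0.4921, -0.3502]), np.float32(284.8)) (array([ 0.4921, -0.3502]), np.float32(175.8)) (array([ 0.4921, -0.3502]), np.float32(460.6))
large (array([0.5029, 0.3523]), np.float32(193.6)) (array([0.5039, 0.3513]), np.float32(126.3)) (array([0.5029, 0.3518]), np.float32(318.6))
medium (array([0.6589, 0.0061]), np.float32(227.1)) (array([0.6579, 0.0061]), np.float32(134.1)) (array([0.6584, 0.0061]), np.float32(360.4))
small (array([0.4402, 0.0975]), np.float32(238.3)) (array([0.4567, 0.0905]), np.float32(145.3)) (array([0.4402, 0.0975]), np.float32(383.0))
lid (array([ 0.4296, -0.1017]), np.float32(366.6)) (array([ 0.4381, -0.1067]), np.float32(273.8)) (array([ 0.4296, -0.1027]), np.float32(595.6))
flask [ 0.75978156 -0.16722817  0.08      ]
beaker [0.77476348 0.18004317 0.08      ][ WARN:0@12.142] global loadsave.cpp:1063 imwrite_ Unsupported depth image for selected encoder is fallbacked to CV_8U.
```

View pics/c1.png

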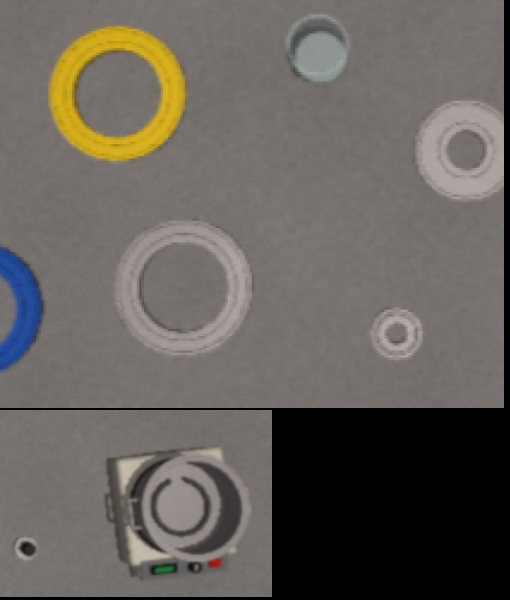

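The crop confirms a bare steel large ring lying right way up, between the yellow and blue ones. The small ring, medium ring, lid and bath are clear too. I'll square the tool first, so that tool x = world y and tool y = world x.

>>> carry_out --deltas '[0,0,0,0,0,0.93,0,0,0,0,0,0.93,0,0,0,0,0,0.93,0,0,0,0,0,0.93,0,0,0,0,0,0.93,0,0,0,0,0,0.93,0,0,0,0,0,0.93,0,0,0,0,0,0.92,-0.48,0.82,0,0,0,0,-0.48,0.82,0,0,0,0,-0.48,0.82,0,0,0,0,-0.48,0.82,0,0,0,0,-0.48,0.82,0,0,0,0,-0.48,0.82,0,0,0,0,-0.48,0.82,0,0,0,0,-0.48,0.82,0,0,0,0,-0.48,0.82,0,0,0,0,-0.48,0.82,0,0,0,0,0,0,0,0,0,0]' --grip 0.41 --newtons 60

```text
time: 3.0
position: [0.4387, 0.3499, 0.2312]
tool_rot: [0.0, 0.708, 0.706, 0.0]
ft_force: [-0.3, -0.1, 0.5]
opening: 0.587
gripper_force: 0.0
```

>>> carry_out --deltas '[0.08,-0.13,1,0,0,0,0,0,1,0,0,0,0,0,1,0,0,0,0,0,1,0,0,0,0,0,1,0,0,0,0,0,1,0,0,0,0,0,1,0,0,0,0,0,0.8,0,0,0,0,0,0.6,0,0,0,0,0,0.4,0,0,0,0,0,0.04,0,0,0,0,0,0,0,0,0]'

```text
time: 4.2
position: [0.4332, 0.3534, 0.0106]
tool_rot: [-0.0, 0.707, 0.707, 0.0]
ft_force: [0.8, 0.7, -0.1]
opening: 0.589
gripper_force: 0.0
```

>>> carry_out --deltas '[-0.06,0.09,0,0,0,0,0,0,0,0,0,0,0,0,0,0,0,0,0,0,0,0,0,0,0,0,0,0,0,0,0,0,0,0,0,0,0,0,0,0,0,0]' --grip 1

```text
time: 4.9
position: [0.4365, 0.352, 0.0118]
tool_rot: [0.0, 0.707, 0.707, 0.001]
ft_force: [-0.6, -0.5, 5.8]
opening: 0.294
gripper_force: 57.6
```

>>> carry_out --deltas '[0,0,-0.4,0,0,0,0,0,-1,0,0,0,0,0,-1,0,0,0,0,0,-1,0,0,0,0,0,-1,0,0,0,0,0,-1,0,0,0,0,0,-1,0,0,0,0,0,-1,0,0,0,0,0,0,0,0,0]'

```text
time: 5.8
position: [0.4373, 0.3531, 0.1995]
tool_rot: [0.0, 0.707, 0.707, 0.004]
ft_force: [0.7, 0.3, -1.6]
opening: 0.297
gripper_force: 58.0
```

```bash
cat > look.py <<'E'
import sys
from h import *
# look.py name u0 v0 u1 v1 (scene) u0 v0 u1 v1 (top): crops side by side
a=list(map(int,sys.argv[2:10])); o=[]
for n,b in(("scene",a[:4]),("top",a[4:])):
    o.append(cv2.resize(vision.get_image(n)[b[1]:b[3],b[0]:b[2],::-1],(390,390),interpolation=3))
cv2.imwrite(f"pics/{sys.argv[1]}.png",np.hstack(o)); print(sensors.get_state()["position"])
E
python3 look.py l1 250 60 400 210 100 170 270 340
```

```text
[0.43555949 0.35159251 0.19564597]
```

View pics/l1.png

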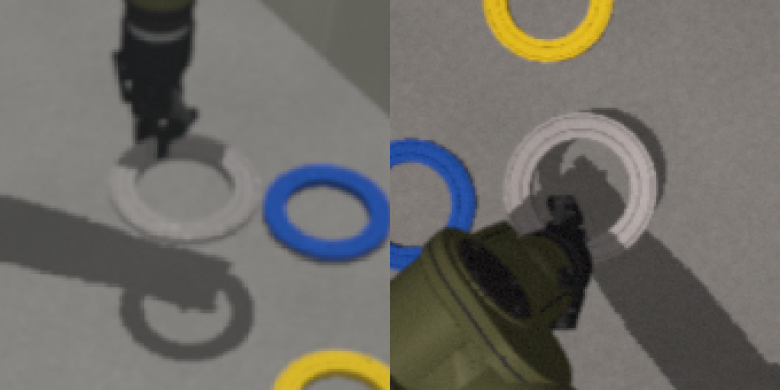

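The large ring is held level, with its shadow directly below it. Now I'll carry it to the bath.

>>> carry_out --deltas '[-0.5,0,0,0,0,0,-1,0,0,0,0,0,-1,0,0,0,0,0,-1,0,0,0,0,0,-1,0,0,0,0,0,-1,0,0,0,0,0,-1,0,0,0,0,0,-1,0,0,0,0,0,-1,0,0,0,0,0,-1,0,0,0,0,0,-1,0,0,0,0,0,-1,0,0,0,0,0,-1,0,0,0,0,0,-1,0,0,0,0,0,-1,0,0,0,0,0,-1,0,0,0,0,0,-1,0,0,0,0,0,-1,0,0,0,0,0,-1,0,0,0,0,0,-1,0,0,0,0,0]'

```text
time: 7.9
position: [0.433, -0.1371, 0.1937]
tool_rot: [-0.002, 0.707, 0.707, -0.001]
ft_force: [0.7, 0.9, -1.2]
opening: 0.296
gripper_force: 58.0
```

>>> carry_out --deltas '[-1,0,0,0,0,0,-1,0,0,0,0,0,-1,0,0,0,0,0,-1,0,0,0,0,0,-1,-0.1,0,0,0,0,-1,-0.1,0,0,0,0,-1,-0.1,0,0,0,0,-1,-0.14,0,0,0,0,-0.5,0,0,0,0,0,-0.08,0,0,0,0,0,0,0,0,0,0,0,0,0,0,0,0,0]'

```text
time: 9.1
position: [0.4238, -0.3492, 0.1949]
tool_rot: [-0.001, 0.707, 0.707, 0.0]
ft_force: [-0.7, 0.5, -1.4]
opening: 0.295
gripper_force: 58.0
```

```bash
cat > meas.py <<'E'
import sys
from h import *
# meas.py x y : fit held large ring near x y with flange top height z
I=pics(4); G={n:grad(I[n]) for n in I}
r=eval(sys.argv[3]); z=float(sys.argv[4]); x0=(float(sys.argv[1]),float(sys.argv[2]))
for dz in(-.004,0,.004):
    c=[(q,z+dz) for q in r]
    print(dz,*[fit(G,k,c,x0,.012) for k in(["top"],["scene"],["top","scene"])])
P=[]
for _ in range(6):
    vision.get_image("top"); P.append(sensors.get_state()["position"])
s=sensors.get_state();print(np.mean(P,0),s["tool_rot"],s["ft_force"],s["opening"],s["time"])
E
python3 meas.py .492 -.350 "[.082,.054]" .201; python3 look.py l2 20 170 170 320 360 160 530 330
```

```text
-0.004 (array([ 0.491, -0.352]), np.float32(177.5)) (array([ 0.4895, -0.3505]), np.float32(178.0)) (array([ 0.4905, -0.3515]), np.float32(348.5))
0 (array([ 0.4905, -0.35  ]), np.float32(178.2)) (array([ 0.4925, -0.35  ]), np.float32(177.8)) (array([ 0.4915, -0.35  ]), np.float32(353.1))
0.004 (array([ 0.4905, -0.3485]), np.float32(179.1)) (array([ 0.4955, -0.35  ]), np.float32(177.0)) (array([ 0.493 , -0.3485]), np.float32(325.0))
[ 0.4241851  -0.35037624  0.19534732] [ 1.85788752e-05  7.07312266e-01  7.06901236e-01 -7.19972883e-06] [ 0.32355072 -0.02651239 -1.36060371] 0.29686502911189927 9.8
[ 0.42413793 -0.35047654  0.19528943]
```

View pics/l2.png

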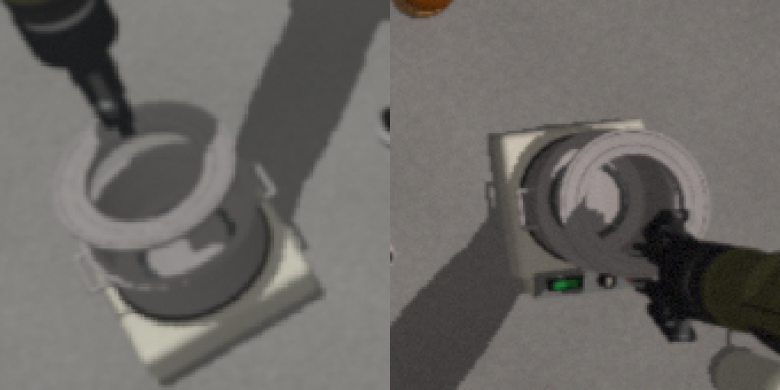

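The ring hangs over the mouth and agrees with it to within 1 mm. I'll lower it.

>>> carry_out --deltas '[0,0.02,0.5,0,0,0,0,0,0.8,0,0,0,0,0,0.4,0,0,0,0,0,0.2,0,0,0,0,0,0.2,0,0,0,0,0,0.1,0,0,0,0,0,0.1,0,0,0,0,0,0.1,0,0,0,0,0,0,0,0,0,0,0,0,0,0,0]'

```text
time: 10.9
position: [0.4247, -0.3505, 0.1355]
tool_rot: [0.0, 0.707, 0.707, 0.0]
ft_force: [1.1, 0.7, -1.8]
opening: 0.297
gripper_force: 58.0
```

No contact yet at z .135, so the collar is already in the mouth. I'll go 3 mm further.

>>> carry_out --deltas '[0,0,0.06,0,0,0,0,0,0.06,0,0,0,0,0,0,0,0,0,0,0,0,0,0,0]'

```text
time: 11.3
position: [0.4249, -0.3506, 0.1338]
tool_rot: [0.001, 0.707, 0.707, 0.0]
ft_force: [-2.3, 2.4, 7.6]
opening: 0.294
gripper_force: 59.1
```

>>> carry_out --deltas '[0,0,0,0,0,0,0,0,0,0,0,0,0,0,0,0,0,0,0,0,0,0,0,0,0,0,0,0,0,0]' --grip 0.41

```text
time: 11.8
position: [0.4247, -0.3504, 0.1322]
tool_rot: [-0.0, 0.707, 0.707, 0.0]
ft_force: [-0.6, -0.5, 0.4]
opening: 0.593
gripper_force: 0.0
```

>>> carry_out --deltas '[0,0,-0.4,0,0,0,0,0,-1,0,0,0,0,0,-1,0,0,0,0,0,-1,0,0,0,1,0,-1,0,0,0,1,0.2,0,0,0,0,1,0.5,0,0,0,0,1,0.5,0,0,0,0,1,0.5,0,0,0,0,1,0.5,0,0,0,0,1,0.5,0,0,0,0,1,0.5,0,0,0,0,1,0.5,0,0,0,0,1,0.5,0,0,0,0,0,0,0,0,0,0]'

```text
time: 13.3
position: [0.5313, -0.098, 0.243]
tool_rot: [0.0, 0.706, 0.708, 0.001]
ft_force: [0.0, -1.0, -0.1]
opening: 0.591
gripper_force: 0.0
```

```bash
python3 meas.py .492 -.350 "[.082,.054]" .138; python3 look.py l3 20 170 170 320 360 160 530 330;python3 - <<'E'
from h import *
I=pics(3); G={n:grad(I[n]) for n in I}
print(fit(G,["top","scene"],OBJ["medium"][0],(.6584,.0061),.01))
E
```

```text
-0.004 (array([ 0.507 , -0.3445]), np.float32(76.1)) (array([ 0.4885, -0.3515]), np.float32(165.9)) (array([ 0.4885, -0.3515]), np.float32(218.7))
0 (array([ 0.507 , -0.3425]), np.float32(76.4)) (array([ 0.492 , -0.3515]), np.float32(164.3)) (array([ 0.492 , -0.3515]), np.float32(216.7))
0.004 (array([ 0.507 , -0.3405]), np.float32(76.9)) (array([ 0.495, -0.351]), np.float32(161.8)) (array([ 0.495, -0.351]), np.float32(215.2))
[ 0.52958989 -0.10091699  0.24234594] [-2.07723271e-06  7.07399689e-01  7.06813752e-01 -2.22774495e-05] [0.00068413 0.61499281 0.4347599 ] 0.5918549799031575 14.0
[ 0.52973568 -0.10053317  0.24229489]
(array([0.6584, 0.0061]), np.float32(393.5))
```

View pics/l3.png

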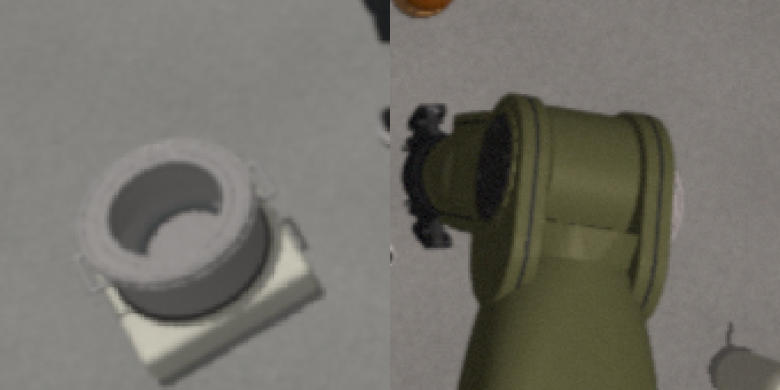

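The large ring is seated on the bath. Next is the medium ring.

>>> carry_out --deltas '[0.85,0.7,0,0,0,0,0.85,0.7,0,0,0,0,0.85,0.7,0,0,0,0,0.85,0.7,0,0,0,0,0.87,0.68,0,0,0,0,0,0,1,0,0,0,0,0,1,0,0,0,0,0,1,0,0,0,0,0,1,0,0,0,0,0,1,0,0,0,0,0,1,0,0,0,0,0,1,0,0,0,0,0,0.5,0,0,0,0,0,0,0,0,0]' --grip 0.38

```text
time: 15.8
position: [0.6151, 0.0062, 0.0528]
tool_rot: [-0.001, 0.707, 0.707, -0.002]
ft_force: [-1.2, 0.6, 0.4]
opening: 0.62
gripper_force: 0.0
```

```bash
python3 meas.py .492 -.350 "[.082,.054]" .138;  python3 look.py m1 190 190 290 290 260 120 400 260
```

```text
-0.004 (array([ 0.4915, -0.3525]), np.float32(240.6)) (array([ 0.4885, -0.3515]), np.float32(169.6)) (array([ 0.491 , -0.3525]), np.float32(396.1))
0 (array([ 0.492, -0.351]), np.float32(241.3)) (array([ 0.492 , -0.3515]), np.float32(167.9)) (array([ 0.492, -0.351]), np.float32(408.3))
0.004 (array([ 0.492, -0.349]), np.float32(241.6)) (array([ 0.495, -0.351]), np.float32(165.4)) (array([ 0.493, -0.35 ]), np.float32(388.3))
[0.61704701 0.00621062 0.05521919] [4.10869978e-05 7.07285370e-01 7.06928145e-01 3.45307549e-05] [-0.10311788  0.18710475  0.00355907] 0.618888040134161 16.5
[0.61679051 0.00621814 0.05477974]
```

View pics/m1.png

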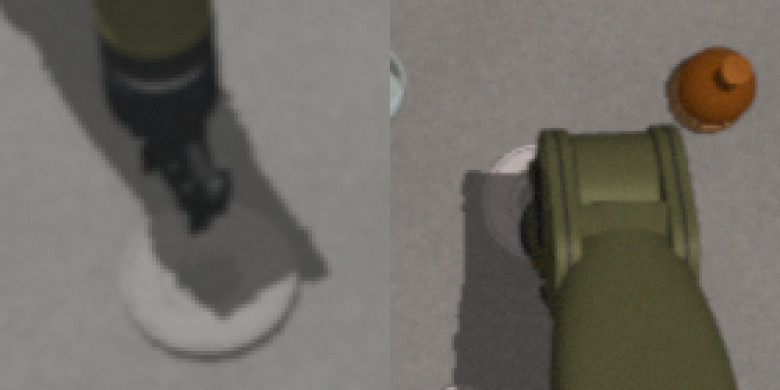

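The gripper stands over the ring's near band as planned, and the large ring on the bath fits at (.492,-.351). I'll lower and pinch.

>>> carry_out --deltas '[0,0,0.8,0,0,0,0,0,0.6,0,0,0,0,0,0.35,0,0,0,0,0,0.08,0,0,0,0,0,0,0,0,0]'

```text
time: 17.1
position: [0.6168, 0.0062, 0.0089]
tool_rot: [-0.0, 0.707, 0.707, -0.0]
ft_force: [0.4, -0.8, 0.2]
opening: 0.62
gripper_force: 0.0
```

>>> carry_out --deltas '[0,0,0,0,0,0,0,0,0,0,0,0,0,0,0,0,0,0,0,0,0,0,0,0,0,0,0,0,0,0,0,0,0,0,0,0]' --grip 1

```text
time: 17.7
position: [0.6171, 0.0063, 0.0104]
tool_rot: [0.0, 0.707, 0.707, 0.0]
ft_force: [-2.4, 0.1, 6.1]
opening: 0.423
gripper_force: 59.9
```

>>> carry_out --deltas '[0,0,-0.4,0,0,0,0,0,-1,0,0,0,0,0,-1,0,0,0,0,0,-1,0,0,0,0,0,-1,0,0,0,0,0,-1,0,0,0,0,0,-1,0,0,0,0,0,-1,0,0,0,0,0,0,0,0,0]'

```text
time: 18.6
position: [0.6195, 0.0062, 0.1986]
tool_rot: [0.003, 0.707, 0.707, 0.003]
ft_force: [0.6, -0.4, -1.8]
opening: 0.418
gripper_force: 60.4
```

```bash
python3 meas.py .6584 .0061 "[.062,.024]" .201;  python3 look.py m2 190 150 320 280 260 120 400 260
```

```text
-0.004 (array([0.6674, 0.0206]), np.float32(106.0)) (array([0.6584, 0.0071]), np.float32(161.0)) (array([0.6574, 0.0071]), np.float32(258.9))
0 (array([0.6664, 0.0206]), np.float32(105.7)) (array([0.6609, 0.0061]), np.float32(160.3)) (array([0.6594, 0.0061]), np.float32(252.7))
0.004 (array([0.6659, 0.0211]), np.float32(105.5)) (array([0.6634, 0.0051]), np.float32(159.4)) (array([0.6619, 0.0046]), np.float32(244.8))
[0.61655743 0.0062206  0.1934956 ] [-9.32612175e-05  7.07280279e-01  7.06933229e-01 -8.24971980e-05] [-0.27426148 -0.03561407 -1.18283887] 0.4189692758562889 19.3
[0.61683735 0.00621161 0.19405138]
```

View pics/m2.png

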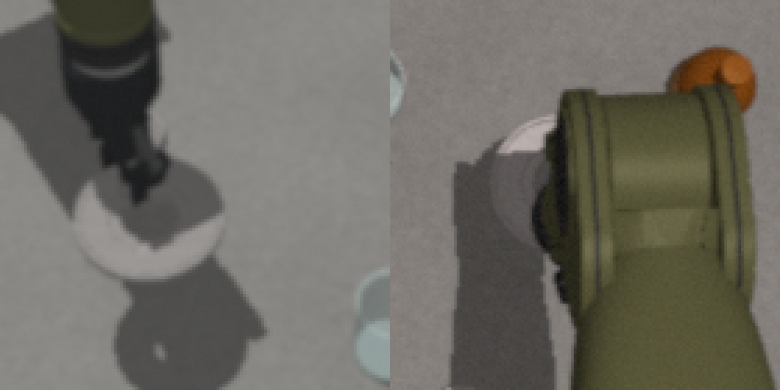

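>>> carry_out --deltas '[-0.49,-0.33,0,0,0,0,-0.92,-0.63,0,0,0,0,-0.92,-0.63,0,0,0,0,-0.92,-0.63,0,0,0,0,-0.92,-0.63,0,0,0,0,-0.92,-0.63,0,0,0,0,-0.92,-0.63,0,0,0,0,-0.92,-0.63,0,0,0,0,-0.92,-0.63,0,0,0,0,-0.92,-0.63,0,0,0,0,-0.92,-0.63,0,0,0,0,-0.92,0,0,0,0,0,-0.92,0,0,0,0,0,-0.92,0,0,0,0,0,-0.92,0,0,0,0,0,-0.92,0,0,0,0,0,0,-0.03,0,0,0,0,0,0,0,0,0,0]'

```text
time: 21.2
position: [0.449, -0.3513, 0.194]
tool_rot: [-0.0, 0.708, 0.706, -0.0]
ft_force: [-0.6, 0.3, -0.9]
opening: 0.419
gripper_force: 60.7
```

```bash
python3 meas.py .492 -.351 "[.062,.024]" .201
```

```text
-0.004 (array([ 0.4885, -0.3575]), np.float32(122.8)) (array([ 0.49, -0.35]), np.float32(134.0)) (array([ 0.4905, -0.3515]), np.float32(245.7))
0 (array([ 0.489 , -0.3555]), np.float32(122.7)) (array([ 0.4935, -0.35  ]), np.float32(133.7)) (array([ 0.492, -0.351]), np.float32(251.2))
0.004 (array([ 0.4895, -0.3535]), np.float32(122.7)) (array([ 0.4965, -0.3495]), np.float32(133.4)) (array([ 0.4945, -0.35  ]), np.float32(240.4))
[ 0.45023743 -0.35073128  0.19410723] [-1.63246279e-05  7.07224156e-01  7.06989386e-01 -5.92220516e-06] [-0.55319519  0.21640698 -1.4504637 ] 0.41949306207644843 21.9
```

>>> carry_out --deltas '[0,0,0.5,0,0,0,0,0,0.6,0,0,0,0,0,0.4,0,0,0,0,0,0.2,0,0,0,0,0,0.15,0,0,0,0,0,0.1,0,0,0,0,0,0.1,0,0,0,0,0,0,0,0,0,0,0,0,0,0,0]'

```text
time: 22.8
position: [0.4503, -0.3511, 0.1431]
tool_rot: [0.0, 0.707, 0.707, 0.0]
ft_force: [-0.8, 0.1, -1.5]
opening: 0.42
gripper_force: 60.7
```

>>> carry_out --deltas '[0,0,0.06,0,0,0,0,0,0.06,0,0,0,0,0,0,0,0,0,0,0,0,0,0,0]'

```text
time: 23.2
position: [0.4504, -0.3511, 0.1404]
tool_rot: [0.0, 0.707, 0.707, 0.0]
ft_force: [-0.6, 1.1, 3.6]
opening: 0.424
gripper_force: 61.3
```

>>> carry_out --deltas '[0,0,0,0,0,0,0,0,0,0,0,0,0,0,0,0,0,0,0,0,0,0,0,0]' --grip 0.36

```text
time: 23.6
position: [0.4501, -0.3509, 0.1397]
tool_rot: [-0.0, 0.707, 0.707, 0.0]
ft_force: [-0.6, 0.8, 0.5]
opening: 0.64
gripper_force: 0.0
```

>>> carry_out --deltas '[0,0,-0.3,0,0,0,0,0,-1,0,0,0,0,0,-1,0,0,0,0.94,0,-1,0,0,0,1,-0.41,0,0,0,0,1,0,0,0,0,0,1,0,0,0,0,0,1,0,0,0,0,0,1,0,0,0,0,0,1,0,0,0,0,0,1,0,0,0,0,0,1,0,0,0,0,0,1,0,0,0,0,0,0,0,0,0,0,0]'

```text
time: 25.0
position: [0.4398, -0.1003, 0.2229]
tool_rot: [-0.0, 0.706, 0.708, 0.0]
ft_force: [-0.6, -0.9, 0.1]
opening: 0.637
gripper_force: 0.0
```

```bash
cat > m3.py <<'E'
from h import *
I=pics(4); G={n:grad(I[n]) for n in I}
for k,c,x0,sp in(("bathmed",[(.062,.146),(.024,.146)],(.492,-.351),.012),("bathmed -3",[(.062,.143),(.024,.143)],(.492,-.351),.012),
  ("bathlarge",[(.082,.138)],(.492,-.351),.012),("small",[(.031,.016),(.013,.016)],(.4402,.0975),.008),("lid",OBJ["lid"][0],(.4296,-.1022),.008)):
    print(k,*[fit(G,m,c,x0,sp) for m in(["top"],["scene"],["top","scene"])])
print(sensors.get_state()["position"])
E
python3 m3.py; python3 look.py m3 20 170 170 320 360 160 530 330
```

```text
bathmed (array([ 0.492 , -0.3515]), np.float32(232.7)) (array([ 0.491, -0.351]), np.float32(185.5)) (array([ 0.4915, -0.3515]), np.float32(416.8))
bathmed -3 (array([ 0.492, -0.353]), np.float32(234.1)) (array([ 0.4885, -0.3515]), np.float32(187.1)) (array([ 0.4905, -0.352 ]), np.float32(405.1))
bathlarge (array([ 0.502 , -0.3495]), np.float32(93.0)) (array([ 0.491, -0.352]), np.float32(52.0)) (array([ 0.502 , -0.3495]), np.float32(129.2))
small (array([0.4402, 0.0975]), np.float32(252.5)) (array([0.4397, 0.0975]), np.float32(147.3)) (array([0.4402, 0.0975]), np.float32(399.7))
lid (array([ 0.4291, -0.1022]), np.float32(330.4)) (array([ 0.4346, -0.1072]), np.float32(218.6)) (array([ 0.4291, -0.1027]), np.float32(533.4))
[ 0.44006082 -0.10315405  0.22230034]
[ 0.44003524 -0.10293728  0.2222609 ]
```

View pics/m3.png

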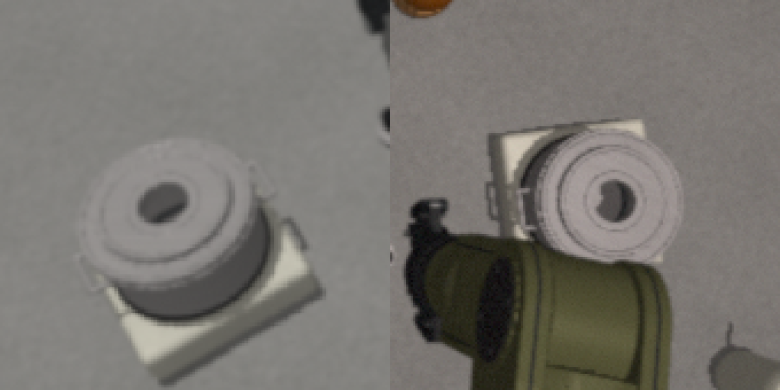

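The medium ring is seated at (.4915,-.3513), with its flange top at about .146. Next is the small ring, gripped across its full diameter with the gripper wide open.

>>> carry_out --deltas '[1,0,0,0,0,0,1,0,0,0,0,0,1,0,0,0,0,0,1,0,0,0,0,0,1,0,0,0,0,0,1,0,0,0,0,0,1,0,0,0,0,0,0.9,0,0,0,0,0,0.12,0,1,0,0,0,0,0,1,0,0,0,0,0,1,0,0,0,0,0,1,0,0,0,0,0,1,0,0,0,0,0,1,0,0,0,0,0,1,0,0,0,0,0,0.9,0,0,0,0,0,0.5,0,0,0,0,0,0.25,0,0,0,0,0,0,0,0,0,0,0,0,0,0,0]' --grip 0

```text
time: 27.5
position: [0.4407, 0.0981, 0.0065]
tool_rot: [0.0, 0.707, 0.707, 0.0]
ft_force: [-0.0, 0.4, 0.7]
opening: 0.999
gripper_force: 0.0
```

>>> carry_out --deltas '[0,0,0,0,0,0,0,0,0,0,0,0,0,0,0,0,0,0,0,0,0,0,0,0,0,0,0,0,0,0]' --grip 1 --newtons 40

```text
time: 28.0
position: [0.441, 0.0982, 0.0076]
tool_rot: [0.001, 0.707, 0.707, 0.001]
ft_force: [-1.5, 0.1, 9.6]
opening: 0.691
gripper_force: 40.6
```

>>> carry_out --deltas '[0,0,-0.4,0,0,0,0,0,-1,0,0,0,0,0,-1,0,0,0,0,0,-1,0,0,0,0,0,-1,0,0,0,0,0,-1,0,0,0,0,0,-1,0,0,0,0,0,-1,0,0,0,0,0,0,0,0,0]'

```text
time: 28.9
position: [0.4425, 0.0986, 0.195]
tool_rot: [0.002, 0.707, 0.707, 0.003]
ft_force: [0.6, 0.1, -1.5]
opening: 0.685
gripper_force: 43.1
```

```bash
python3 meas.py .4402 .0975 "[.031,.013]" .201;  python3 look.py s1 190 110 280 200 240 210 340 310
```

```text
-0.004 (array([0.4437, 0.094 ]), np.float32(72.2)) (array([0.4322, 0.1115]), np.float32(147.7)) (array([0.4437, 0.0955]), np.float32(204.5))
0 (array([0.4437, 0.0945]), np.float32(72.0)) (array([0.4357, 0.11  ]), np.float32(147.5)) (array([0.4447, 0.095 ]), np.float32(203.1))
0.004 (array([0.4442, 0.0945]), np.float32(72.0)) (array([0.4392, 0.108 ]), np.float32(147.3)) (array([0.4462, 0.0945]), np.float32(198.7))
[0.4398391  0.09800207 0.19059997] [-7.88093203e-05  7.07291607e-01  7.06921888e-01 -1.42866922e-04] [-0.29333053 -0.0995319  -0.03585209] 0.6853415320027821 29.6
[0.44013967 0.0980784  0.19101039]
```

View pics/s1.png

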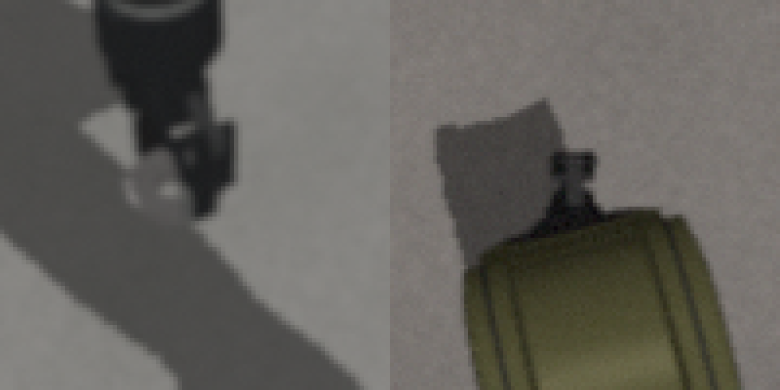

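The small ring is held between both pads. I'll carry it over.

>>> carry_out --deltas '[-0.45,0,0,0,0,0,-1,0.2,0,0,0,0,-1,0.2,0,0,0,0,-1,0.2,0,0,0,0,-1,0.2,0,0,0,0,-1,0.2,0,0,0,0,-1,0.2,0,0,0,0,-1,0.2,0,0,0,0,-1,0.2,0,0,0,0,-1,0.2,0,0,0,0,-1,0.26,0,0,0,0,-1,0,0,0,0,0,-1,0,0,0,0,0,-1,0,0,0,0,0,-1,0,0,0,0,0,-1,0,0,0,0,0,-1,0,0,0,0,0,-1,0,0,0,0,0,-0.5,0,0,0,0,0,0,0,0,0,0,0]'

```text
time: 31.7
position: [0.4909, -0.3524, 0.1907]
tool_rot: [-0.0, 0.708, 0.706, -0.0]
ft_force: [0.9, 0.6, 0.1]
opening: 0.688
gripper_force: 43.1
```

```bash
python3 meas.py .4915 -.351 "[.031,.013]" .201; python3 look.py s2 50 170 150 270 400 190 500 290
```

```text
-0.004 (array([ 0.4765, -0.359 ]), np.float32(145.8)) (array([ 0.4765, -0.3625]), np.float32(152.2)) (array([ 0.4765, -0.3605]), np.float32(291.3))
0 (array([ 0.4765, -0.357 ]), np.float32(146.1)) (array([ 0.4765, -0.3625]), np.float32(156.0)) (array([ 0.4765, -0.361 ]), np.float32(283.4))
0.004 (array([ 0.4765, -0.355 ]), np.float32(146.3)) (array([ 0.4765, -0.363 ]), np.float32(157.3)) (array([ 0.4765, -0.3615]), np.float32(274.2))
[ 0.4915102  -0.35033167  0.19116562] [4.21297529e-05 7.07189318e-01 7.07024233e-01 1.97891834e-05] [ 0.51265648  0.30733381 -0.36969401] 0.6849628843241214 32.4
[ 0.49143311 -0.35069302  0.19101811]
```

View pics/s2.png

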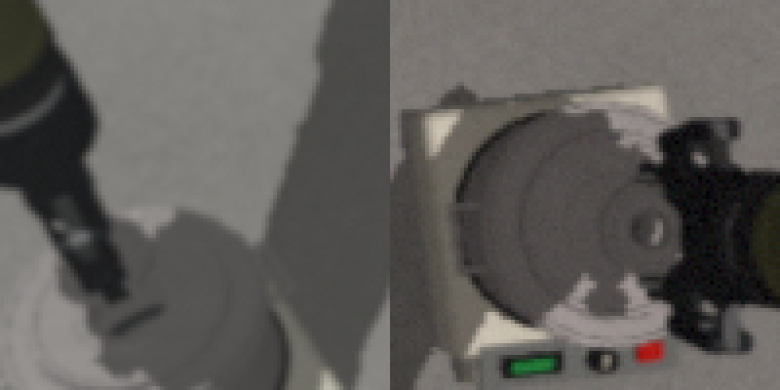

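The small ring's hole shows at about top pixel (467,249), close to the axis. I'll lower it until it touches.

>>> carry_out --deltas '[-0.02,0,0.5,0,0,0,0,0,0.5,0,0,0,0,0,0.3,0,0,0,0,0,0.15,0,0,0,0,0,0.1,0,0,0,0,0,0.1,0,0,0,0,0,0.1,0,0,0,0,0,0,0,0,0,0,0,0,0,0,0]'

```text
time: 33.4
position: [0.4915, -0.3513, 0.1475]
tool_rot: [0.0, 0.707, 0.707, 0.0]
ft_force: [0.9, -0.4, -1.7]
opening: 0.688
gripper_force: 43.1
```

>>> carry_out --deltas '[0,0,0.06,0,0,0,0,0,0.05,0,0,0,0,0,0,0,0,0,0,0,0,0,0,0]'

```text
time: 33.8
position: [0.4917, -0.3514, 0.1457]
tool_rot: [0.001, 0.707, 0.707, 0.0]
ft_force: [-0.4, 1.0, 5.2]
opening: 0.688
gripper_force: 43.8
```

>>> carry_out --deltas '[0,0,0,0,0,0,0,0,0,0,0,0,0,0,0,0,0,0,0,0,0,0,0,0]' --grip 0

```text
time: 34.2
position: [0.4913, -0.3512, 0.1443]
tool_rot: [-0.0, 0.707, 0.707, -0.0]
ft_force: [0.9, -0.4, -0.1]
opening: 0.999
gripper_force: 0.0
```

>>> carry_out --deltas '[0,0,-0.3,0,0,0,0,0,-1,0,0,0,0,0,-1,0,0,0,0.95,0,-1,0,0,0,1,-0.3,0,0,0,0,1,-0.3,0,0,0,0,1,-0.3,0,0,0,0,1,-0.3,0,0,0,0,1,-0.3,0,0,0,0,1,-0.3,0,0,0,0,1,-0.3,0,0,0,0,1,-0.4,0,0,0,0,1,0,0,0,0,0,0,0,0,0,0,0,0,0,0,0,0,0]'

```text
time: 35.7
position: [0.4293, -0.1024, 0.2276]
tool_rot: [0.001, 0.707, 0.707, 0.0]
ft_force: [0.1, -0.4, 0.5]
opening: 0.999
gripper_force: 0.0
```

```bash
cat > m4.py <<'E'
from h import *
I=pics(4); G={n:grad(I[n]) for n in I}
for k,c,x0,sp in(("med",[(.062,.146)],(.492,-.351),.005),("small",[(.031,.154),(.013,.154)],(.4915,-.351),.008),("small-3",[(.031,.151),(.013,.151)],(.4915,-.351),.008),
 ("lid",[(.020,.013),(.0115,.041)],(.4291,-.1025),.006),("lid disc",[(.020,.013)],(.4291,-.1025),.006)):
    print(k,*[fit(G,m,c,x0,sp) for m in(["top"],["scene"],["top","scene"])])
P=[]
for _ in range(4):
    vision.get_image("top"); P.append(sensors.get_state()["position"])
print(np.mean(P,0))
E
python3 m4.py;python3 look.py s3 50 190 150 290 400 190 500 290
```

```text
med (array([ 0.492, -0.344]), np.float32(57.3)) (array([ 0.489 , -0.3505]), np.float32(34.8)) (array([ 0.492, -0.344]), np.float32(89.1))
small (array([ 0.491, -0.352]), np.float32(230.2)) (array([ 0.49 , -0.352]), np.float32(168.1)) (array([ 0.4905, -0.352 ]), np.float32(396.5))
small-3 (array([ 0.491, -0.353]), np.float32(230.9)) (array([ 0.4875, -0.352 ]), np.float32(168.6)) (array([ 0.49 , -0.353]), np.float32(383.6))
lid (array([ 0.4296, -0.102 ]), np.float32(315.4)) (array([ 0.4366, -0.1075]), np.float32(213.1)) (array([ 0.4296, -0.1025]), np.float32(496.6))
lid disc (array([ 0.4316, -0.0995]), np.float32(101.0)) (array([ 0.4201, -0.095 ]), np.float32(95.2)) (array([ 0.4201, -0.097 ]), np.float32(175.6))
[ 0.4290125  -0.10269632  0.2269726 ]
[ 0.42901737 -0.10248189  0.22702121]
```

View pics/s3.png

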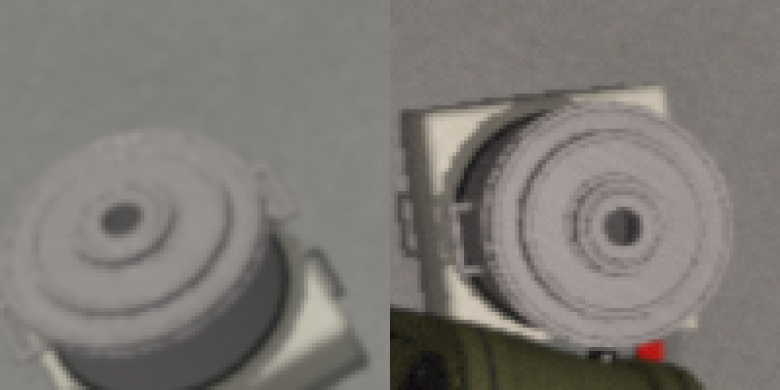

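All three rings are nested concentrically, with the small one at (.491,-.352). Now I'll pick up the lid.

>>> carry_out --deltas '[0,0.01,1,0,0,0,0,0,1,0,0,0,0,0,1,0,0,0,0,0,1,0,0,0,0,0,1,0,0,0,0,0,1,0,0,0,0,0,1,0,0,0,0,0,0.7,0,0,0,0,0,0.45,0,0,0,0,0,0.25,0,0,0,0,0,0,0,0,0,0,0,0,0,0,0]' --grip 0.38

```text
time: 37.6
position: [0.4297, -0.1025, 0.0174]
tool_rot: [0.0, 0.707, 0.707, 0.0]
ft_force: [0.7, 0.2, 0.1]
opening: 0.619
gripper_force: 0.0
```

>>> carry_out --deltas '[0,0,0,0,0,0,0,0,0,0,0,0,0,0,0,0,0,0,0,0,0,0,0,0,0,0,0,0,0,0,0,0,0,0,0,0]' --grip 1

```text
time: 38.2
position: [0.4299, -0.1026, 0.0177]
tool_rot: [0.001, 0.707, 0.707, 0.0]
ft_force: [-0.8, -0.2, 6.5]
opening: 0.254
gripper_force: 39.1
```

>>> carry_out --deltas '[0,0,-0.4,0,0,0,0,0,-1,0,0,0,0,0,-1,0,0,0,0,0,-1,0,0,0,0,0,-1,0,0,0,0,0,-1,0,0,0,0,0,-1,0,0,0,0,0,-1,0,0,0,0,0,0,0,0,0]'

```text
time: 39.1
position: [0.4314, -0.1029, 0.2056]
tool_rot: [0.003, 0.707, 0.707, 0.002]
ft_force: [0.5, 0.5, -0.7]
opening: 0.248
gripper_force: 39.4
```

```bash
python3 meas.py .4291 -.1025 "[.020]" .196;  python3 look.py k1 110 120 200 210 320 210 420 310
```

```text
-0.004 (array([ 0.4276, -0.104 ]), np.float32(80.6)) (array([ 0.4221, -0.1055]), np.float32(76.6)) (array([ 0.4266, -0.1045]), np.float32(152.6))
0 (array([ 0.4281, -0.1035]), np.float32(80.4)) (array([ 0.4141, -0.097 ]), np.float32(89.7)) (array([ 0.4276, -0.104 ]), np.float32(153.1))
0.004 (array([ 0.4286, -0.103 ]), np.float32(80.2)) (array([ 0.4141, -0.0965]), np.float32(91.0)) (array([ 0.4281, -0.1035]), np.float32(150.1))
[ 0.4289981  -0.10237197  0.20162356] [-1.44458982e-04  7.07271901e-01  7.06941602e-01 -9.49179663e-05] [ 0.61271318 -0.18622577 -0.65229057] 0.2521726024547526 39.8
[ 0.42928192 -0.1024411   0.20201432]
```

View pics/k1.png

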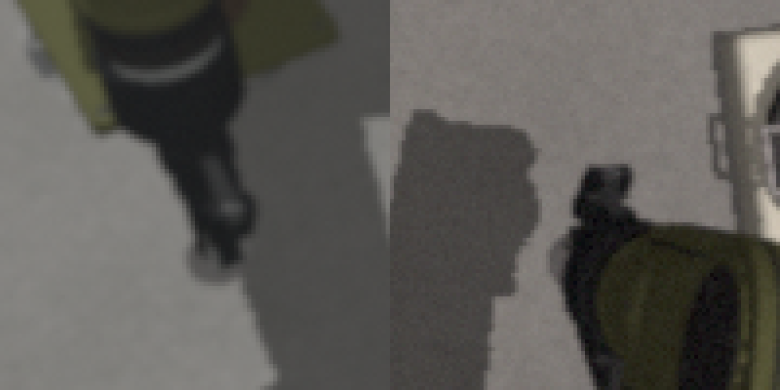

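The lid is held by its knob and hangs upright. I'll carry it over.

>>> carry_out --deltas '[-0.48,0.07,0,0,0,0,-1,0.3,0,0,0,0,-1,0.3,0,0,0,0,-1,0.3,0,0,0,0,-1,0.3,0,0,0,0,-1,0.3,0,0,0,0,-1,0.3,0,0,0,0,-1,0.3,0,0,0,0,-1,0.3,0,0,0,0,-1,0,0,0,0,0,-0.5,0,0,0,0,0,0,0,0,0,0,0,0,0,0,0,0,0]'

```text
time: 41.2
position: [0.4904, -0.3516, 0.2018]
tool_rot: [-0.001, 0.707, 0.707, 0.0]
ft_force: [-0.6, -0.6, -0.3]
opening: 0.25
gripper_force: 39.4
```

```bash
python3 meas.py .491 -.352 "[.020]" .198
```

```text
-0.004 (array([ 0.4815, -0.365 ]), np.float32(98.4)) (array([ 0.4765, -0.3535]), np.float32(105.5)) (array([ 0.4815, -0.3595]), np.float32(178.7))
0 (array([ 0.482, -0.363]), np.float32(97.8)) (array([ 0.4795, -0.353 ]), np.float32(105.0)) (array([ 0.482 , -0.3575]), np.float32(186.3))
0.004 (array([ 0.482 , -0.3615]), np.float32(97.7)) (array([ 0.476 , -0.3545]), np.float32(106.8)) (array([ 0.482, -0.359]), np.float32(191.8))
[ 0.49095124 -0.35178008  0.20214566] [-1.09441227e-05  7.07272739e-01  7.06940785e-01  5.64121347e-06] [ 0.00437319 -0.14421294 -0.66331772] 0.2522500263094031 41.9
```

>>> carry_out --deltas '[0,0,0.4,0,0,0,0,0,0.4,0,0,0,0,0,0.3,0,0,0,0,0,0.1,0,0,0,0,0,0.1,0,0,0,0,0,0.1,0,0,0,0,0,0,0,0,0,0,0,0,0,0,0]'

```text
time: 42.7
position: [0.491, -0.3521, 0.1673]
tool_rot: [0.0, 0.707, 0.707, 0.0]
ft_force: [0.3, -0.4, -0.9]
opening: 0.249
gripper_force: 39.4
```

There's no contact at z .167, below where the collar would land on top of the ring, so it's entering the hole.

>>> carry_out --deltas '[0,0,0.06,0,0,0,0,0,0.06,0,0,0,0,0,0.04,0,0,0,0,0,0,0,0,0,0,0,0,0,0,0]'

```text
time: 43.2
position: [0.4911, -0.3522, 0.1641]
tool_rot: [0.001, 0.707, 0.707, 0.0]
ft_force: [-1.3, 0.7, 5.2]
opening: 0.249
gripper_force: 39.8
```

Seated at z .164 with 5 N of contact. Releasing and withdrawing.

>>> carry_out --deltas '[0,0,0,0,0,0,0,0,0,0,0,0,0,0,0,0,0,0,0,0,0,0,0,0]' --grip 0.4

```text
time: 43.6
position: [0.4908, -0.3519, 0.1627]
tool_rot: [-0.0, 0.707, 0.707, -0.0]
ft_force: [-0.6, -0.7, 0.2]
opening: 0.6
gripper_force: 0.0
```

>>> carry_out --deltas '[0,0,-0.3,0,0,0,0,0,-1,0,0,0,0,0,-1,0,0,0,0,0,-1,0,0,0,1,-0.3,0,0,0,0,1,-0.3,0,0,0,0,1,-0.3,0,0,0,0,1,-0.3,0,0,0,0,1,-0.3,0,0,0,0,1,-0.3,0,0,0,0,1,0,0,0,0,0,1,0,0,0,0,0,1,0,0,0,0,0,1,0,0,0,0,0,0,0,0,0,0,0]'

```text
time: 45.1
position: [0.4458, -0.0998, 0.2463]
tool_rot: [-0.0, 0.706, 0.708, 0.0]
ft_force: [0.6, -0.2, -0.9]
opening: 0.598
gripper_force: 0.0
```

```bash
python3 look.py f1 50 180 150 280 400 190 500 290
```

```text
[ 0.44624526 -0.1018356   0.24607303]
```

View pics/f1.png

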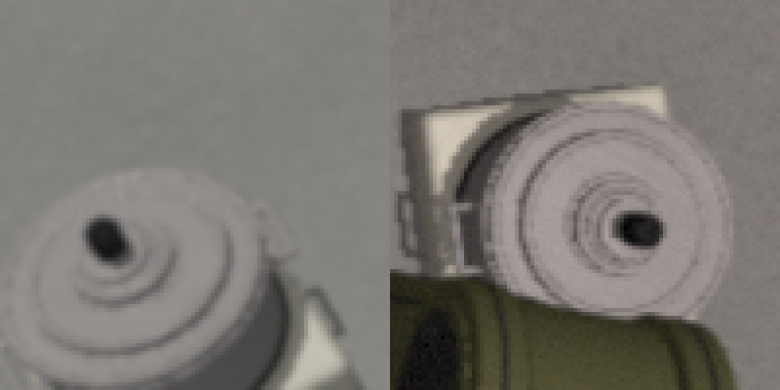

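The lid sits upright and concentric on the nested rings in both views, and the arm is clear. Handing in.

```bash
python3 -c "
from station import order; print(order.close_job())"
```

```text
the job is handed in; nothing more can be done
None
```

The bath is closed: large, medium and small rings and the lid are nested and released, level and concentric in both camera views; the job was handed in at about 45 s (no verdict returned), with the flask and beaker not touched.

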